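Show the unclamped weld to the inspection camera

TASK

One of the three welding-nest clamps is open: take the housing it has freed out of its pocket and present it to the inspection camera, with the mouth of its port at the focus point 90 mm in front of the lens, the port pointing straight into the lens and the housing upright in the camera's picture (so leaning back by the slope of the line of sight, 23 degrees). Finish while holding it still there in the air; do not touch the camera or its stand, and leave the clamped housings, the wrench, the tray and the bottle where they are.

Things in the scene. Friction and masses are not known exactly. Their poses are not given: they have to be found in the camera images.
- fixture: the welding nest: a fixed aluminium plate 200 x 320 x 26 mm lying on the table, origin at the centre of its underside, x across it (200 mm), y along it (320 mm), z up. Three rectangular pockets 43 x 35 mm (x, y), 15 mm deep, in a row along y, 100 mm apart, centres at x = +40 mm
- nest_1 (a point): centre of the floor of pocket 1 of the nest (fixture frame x 40, y -100, z 11 mm), 15 mm below the plate's top
- nest_2 (a point): centre of the floor of pocket 2 of the nest (fixture frame x 40, y 0, z 11 mm), 15 mm below the plate's top
- nest_3 (a point): centre of the floor of pocket 3 of the nest (fixture frame x 40, y 100, z 11 mm), 15 mm below the plate's top
- housing_1: welded plastic housing standing upright in pocket 1: a block 40 (x) x 32 (y) x 70 mm (z), black below, a pale seam line at 45 mm, grey cap from 46 to 70 mm, all the same width, 90 g give or take a third; a round port (stub 14 mm thick, 14 mm long) sticks out of its +x side, centred 34 mm above the bottom. Origin at the centre of its underside, z up to the cap, x towards the port. In the nest its axes are parallel to the fixture's, its lowest 15 mm are in the pocket
- housing_1_port (a point): centre of the port's mouth of housing 1 (housing frame x 34, y 0, z 34 mm)
- housing_2: welded plastic housing standing upright in pocket 2: a block 40 (x) x 32 (y) x 70 mm (z), black below, a pale seam line at 45 mm, grey cap from 46 to 70 mm, all the same width, 90 g give or take a third; a round port (stub 14 mm thick, 14 mm long) sticks out of its +x side, centred 34 mm above the bottom. Origin at the centre of its underside, z up to the cap, x towards the port. In the nest its axes are parallel to the fixture's, its lowest 15 mm are in the pocket
- housing_2_port (a point): centre of the port's mouth of housing 2 (housing frame x 34, y 0, z 34 mm)
- housing_3: welded plastic housing standing upright in pocket 3: a block 40 (x) x 32 (y) x 70 mm (z), black below, a pale seam line at 45 mm, grey cap from 46 to 70 mm, all the same width, 90 g give or take a third; a round port (stub 14 mm thick, 14 mm long) sticks out of its +x side, centred 34 mm above the bottom. Origin at the centre of its underside, z up to the cap, x towards the port. In the nest its axes are parallel to the fixture's, its lowest 15 mm are in the pocket
- housing_3_port (a point): centre of the port's mouth of housing 3 (housing frame x 34, y 0, z 34 mm)
- clamp_open: the one OPEN toggle clamp, steel, fixed on the plate beside one of the pockets, 58 mm from the pocket's centre on its -x side (away from the ports); its arm is thrown back, away from the housing, and the clamp reaches no higher than 145 mm above the table. Origin under the middle of its foot, on the plate's top; axes as the fixture's
- clamp_shut_1: a SHUT toggle clamp, same place at another pocket: its level arm (14 mm wide, 91 to 100 mm above the table) reaches over the housing's cap, which cannot be lifted out; it does not move. Origin and axes as for the open clamp
- clamp_shut_2: a SHUT toggle clamp, same place at another pocket: its level arm (14 mm wide, 91 to 100 mm above the table) reaches over the housing's cap, which cannot be lifted out; it does not move. Origin and axes as for the open clamp
- camera_stand: fixed stand of the inspection camera: base 100 x 100 x 12 mm, 16 mm post 300 mm high; origin at the centre of the underside, z up, the camera looks towards its -x side. Not to be touched
- inspection_camera: the camera head on the stand: lens barrel 38 mm across, then a box 44 x 44 mm, reaching 104 mm back along +x. Origin at the centre of the lens glass, 235 mm above the table. It looks along its own -x, which slopes down by 0.4 rad (23 degrees) from level; y is level, z is the picture's up
- focus (a point): the camera's focus point: 90 mm in front of the lens glass on the line of sight (camera frame x -90 mm), 200 mm above the table. A housing properly presented has its port's mouth here and its x, y, z axes parallel to the camera's x, y, z
- wrench: bystander: steel wrench 170 mm long lying on the table, origin under its middle
- tray: bystander: empty blue plastic tray 120 x 90 x 40 mm, origin at the centre of its underside
- bottle: bystander: closed white bottle 48 mm across, 120 mm tall, origin at the centre of its underside
Mind the look-alikes: they are no part of the job. Leave any orange, purple or red look-alike of the housing_1 alone.

How it is judged (in metres and radians):
On the way:
1. the housing at the open clamp has been lifted out of its pocket, held by the fingers (((horizontal distance between clamp_open and nest_1 below 0.085 m and height (world z) of housing_1 above 0.04 m and contact force between housing_1 and the fingers above 1 N) or (horizontal distance between clamp_open and nest_2 below 0.085 m and height (world z) of housing_2 above 0.04 m and contact force between housing_2 and the fingers above 1 N) or (horizontal distance between clamp_open and nest_3 below 0.085 m and height (world z) of housing_3 above 0.04 m and contact force between housing_3 and the fingers above 1 N))), for 0.2 s.
At the end, for the whole second after the job is handed in: The freed housing is held still in the air by the fingers alone, port mouth within 15 mm of the focus point, port into the lens and cap to the picture's up within 0.2 rad each; it touches neither nest nor camera; the other two housings within 6 mm of their places (((horizontal distance between clamp_open and nest_1 below 0.085 m and distance between housing_1_port and focus below 0.015 m and angle between the x axis of housing_1 and the x axis of inspection_camera, either way round below 0.2 rad and angle between the z axis of housing_1 and the z axis of inspection_camera, either way round below 0.2 rad and x of housing_1 in the frame of inspection_camera below -0.1 m and z of housing_1 in the frame of inspection_camera below -0.01 m and height (world z) of housing_1 above 0.11 m and contact force between housing_1 and the fingers above 1 N and contact force between housing_1 and fixture below 0.2 N and contact force between housing_1 and camera_stand below 0.2 N and linear speed of housing_1 below 0.03 m/s and angular speed of housing_1 below 0.2 rad/s and distance between housing_2 and nest_2 below 0.006 m and distance between housing_3 and nest_3 below 0.006 m) or (horizontal distance between clamp_open and nest_2 below 0.085 m and distance between housing_2_port and focus below 0.015 m and angle between the x axis of housing_2 and the x axis of inspection_camera, either way round below 0.2 rad and angle between the z axis of housing_2 and the z axis of inspection_camera, either way round below 0.2 rad and x of housing_2 in the frame of inspection_camera below -0.1 m and z of housing_2 in the frame of inspection_camera below -0.01 m and height (world z) of housing_2 above 0.11 m and contact force between housing_2 and the fingers above 1 N and contact force between housing_2 and fixture below 0.2 N and contact force between housing_2 and camera_stand below 0.2 N and linear speed of housing_2 below 0.03 m/s and angular speed of housing_2 below 0.2 rad/s and distance between housing_1 and nest_1 below 0.006 m and distance between housing_3 and nest_3 below 0.006 m) or (horizontal distance between clamp_open and nest_3 below 0.085 m and distance between housing_3_port and focus below 0.015 m and angle between the x axis of housing_3 and the x axis of inspection_camera, either way round below 0.2 rad and angle between the z axis of housing_3 and the z axis of inspection_camera, either way round below 0.2 rad and x of housing_3 in the frame of inspection_camera below -0.1 m and z of housing_3 in the frame of inspection_camera below -0.01 m and height (world z) of housing_3 above 0.11 m and contact force between housing_3 and the fingers above 1 N and contact force between housing_3 and fixture below 0.2 N and contact force between housing_3 and camera_stand below 0.2 N and linear speed of housing_3 below 0.03 m/s and angular speed of housing_3 below 0.2 rad/s and distance between housing_1 and nest_1 below 0.006 m and distance between housing_2 and nest_2 below 0.006 m))); the arm keeps its last pose, push and grip.
It fails at once if a clamped housing is moved more than 10 mm ((not (horizontal distance between clamp_open and nest_1 below 0.085 m) and distance of housing_1 from where it was at the start of the episode above 0.01 m) or (not (horizontal distance between clamp_open and nest_2 below 0.085 m) and distance of housing_2 from where it was at the start of the episode above 0.01 m) or (not (horizontal distance between clamp_open and nest_3 below 0.085 m) and distance of housing_3 from where it was at the start of the episode above 0.01 m)).
It fails at once if the camera or its stand is touched (more than 1 N) (contact force between camera_stand and anything else above 1 N).
It fails at once if the wrench, the tray or the bottle is moved more than 20 mm (distance of any of wrench, tray, bottle from where it was at the start of the episode above 0.02 m).
It also fails if it takes over 35 s, if anything falls off the work surface, if the arm or the gripper's body presses on something with over 40 N, if the wrist force passes 120 N, or if a joint passes its speed limit or range.

ROBOT

A 6-joint arm with a two-finger parallel gripper is mounted at the origin on the work surface. World frame = base frame: x ahead of the robot, y to its left, z up, the work surface at z = 0. Lengths are in mm, angles in degrees, forces in N, time in s.
With the tool pointing down it reaches from about 350 to 850 mm from the base axis. Payload 8.1 kg.
Tool frame: the origin (TCP) lies at the very end of the fingers, on their centre line; the grasp point (between the pads) lies 19 mm behind it; z points along the fingers, y is the line along which they close (so a half turn about z gives the same grasp; the last joint's range is limited). The gripper opens to 85 mm and grips with 20 to 120 N. Pads are 22 mm wide; open, the fingers measure 114 mm over their backs; the gripper's body (76 mm by 85 mm) begins 54 mm behind the grasp point. The pads swing forward as they close: fully open they stand 13 mm farther back than shut.
Start: joints at [-71.184, 7.471, 85.268, -0, 87.261, -4.893], TCP at [241.275, -549.356, 231.292] pointing down, gripper open.
Joint ranges: [-169.43, 169.43], [-51.17, 129.36], [1.28, 143.12], [-76.62, 256.62], [0, 156.53], [-152.29, 152.29]. Speed limits (degrees/s): [136.94, 136.94, 159.86, 180, 180, 180].

INTERFACE

Orientations are given as [roll, pitch, yaw] about the fixed x, y, z axes, in that order (R = Rz(yaw) Ry(pitch) Rx(roll)).
In Python, from bench import r gives the robot as it stands.
- The arm moves only by the shell command python3 -m jog 'ROWS' [FORCE]. ROWS is JSON, a list of rows, each a list of 7 numbers: the turn, a rotation vector about the tool's x, y, z in degrees, then the shift along the tool's x, y, z in mm, then the closure, from -1 (fully open) to 1 (shut), so that 0 is half open. A call has 1 to 5 rows; each row shifts and turns the commanded pose from where the row before left it, along the tool's axes as they then stand; what a row does not reach is not made up. A row lasts 1/10 s, in which the tool goes at most 50 mm and 8.59 degrees, less where a joint would pass 70% of its speed; a pose out of reach is approached as far as the arm can. A call is refused whole if a number of a shift passes 50 or a number of a turn 8.59, either way. A call with a gripper value outside its range is refused whole. The fingers move at their own pace and stop on an object; FORCE is the grip in N (left out, the last holds). Time passes only in rows, so rows that do not move let the fingers close. It gives the time, the measured TCP pose, the force, the opening and the grip force at its end, in the units of the state.
- r.sense(): the state, without advancing time (a new reading comes with each control period).
- r.snapshot(name): name is "scene" or "top" or "wrist"; returns a dict with "pixels" (400x640x3 uint8, red, green, blue), "fx", "fy", "cx", "cy" (pixels), "k1" (the pictures are not rectified: a ray, as slopes to the right and down, at radius r is drawn at 1 + k1 r^2 times it, then the intrinsics apply), "world_to_cam" (4x4, takes a point from world to camera coordinates); the wrist camera has in their place "hand_eye" (4x4, takes a point from camera to tool coordinates, whose origin is the TCP and whose axes are the flange's). Camera axes: x right, y up, looking along -z (the intrinsics and any distortion apply to the point x, -y, -z); pixel columns grow to the right and rows downward; lengths in mm; the calibration is good to about 2 mm. A picture is of the moment at which its call begins: read the wrist's pose just before it. There is no depth.
- r.hand_in(): hands the job in; it is judged then, once.
The state is a dict: "time": time; "joint_pos": joint angles; "qd": joint speeds; "joint_efforts": joint torques, N m; "tool_pos": TCP position; "tcp_rot": TCP orientation; "ft_force": force on the tool from outside, world axes, zero at the start; "wrist_torque": the same for the moment, N m; "finger_gap": finger opening in mm; "grip_force": force on a finger pad.
Only numpy, scipy, OpenCV 4.12 (cv2) and the standard library are available. Lean on these libraries where they do the work, as an engineer would, in place of code of your own. Each camera call takes 0.05 s, during which the arm holds its last target. There are 200 camera calls.

## Working session

There is one attempt and no reset: what is moved stays moved. The work goes in short steps, Python scripts to look and compute and a shell command to move; the robot and the scene stay as the last step left them, time stands still between calls to the robot, and variables do not carry over. Pictures are saved under pics/ and viewed, at most 10 in all, crops included, and the job is handed in when it is done.

```bash
ls; mkdir -p pics
cat > h.py <<'E'
import numpy as np, cv2
from bench import r
from scipy.spatial.transform import Rotation as R
def shot(n,f):
    s=r.snapshot(n); cv2.imwrite('pics/'+f+'.png',cv2.cvtColor(s['pixels'],cv2.COLOR_RGB2BGR)); np.save('pics/'+f+'.npy',s,allow_pickle=True); return s
def load(f): return np.load('pics/'+f+'.npy',allow_pickle=True).item()
def w2c(s): 
    return np.array(s['world_to_cam'])
def ray(s,u,v,T=None):
    K=np.array([[s['fx'],0,s['cx']],[0,s['fy'],s['cy']],[0,0,1]]);
    p=cv2.undistortPoints(np.array([[[u,v]]],float),K,np.array([s['k1'],0,0,0.]))[0,0]
    C=np.linalg.inv(w2c(s)) if T is None else T
    d=C[:3,:3]@np.array([p[0],-p[1],-1]); return C[:3,3],d/np.linalg.norm(d)
def onz(s,u,v,z,T=None):
    o,d=ray(s,u,v,T); return o+d*(z-o[2])/d[2]
def proj(s,P,T=None):
    W=w2c(s) if T is None else np.linalg.inv(T)
    P=np.atleast_2d(P); c=P@W[:3,:3].T+W[:3,3]; x=c[:,0]/-c[:,2]; y=-c[:,1]/-c[:,2]
    q=1+s['k1']*(x*x+y*y); return np.c_[s['cx']+s['fx']*x*q, s['cy']+s['fy']*y*q]
def meet(a,b):
    A=[];B=[]
    M=np.zeros((3,3));v=np.zeros(3)
    for o,d in (a,b):
        Q=np.eye(3)-np.outer(d,d);M+=Q;v+=Q@o
    p=np.linalg.solve(M,v); return p,[np.linalg.norm((np.eye(3)-np.outer(d,d))@(p-o)) for o,d in (a,b)]
def tool(st):
    T=np.eye(4);T[:3,:3]=R.from_euler('xyz',st['tcp_rot'],degrees=True).as_matrix();T[:3,3]=st['tool_pos'];return T
E
python3 - <<'E'
from h import *
print(r.sense())
for n in('scene','top'):
    s=shot(n,n+'1'); print({k:v for k,v in s.items() if k!='pixels'})
E
```

```text
pics
{'time': 0.0, 'joint_pos': array([-7.11851984e+01,  7.51407513e+00,  8.53297325e+01,  5.77184713e-04,
        8.72617518e+01, -4.89223899e+00]), 'qd': array([-0.03552421,  0.04380004,  0.0234877 ,  0.0797775 , -0.12832704,
       -0.06409214]), 'joint_efforts': array([ 1.23025493e-03, -5.69399357e+01, -5.00550556e+01, -6.48695595e-05,
        1.49640773e-02, -1.41825517e-06]), 'tool_pos': array([ 241.08925293, -548.82974799,  230.25085977]), 'tcp_rot': array([-1.79894874e+02, -9.57668265e-03,  2.37070037e+01]), 'ft_force': array([ 0.80592738, -0.9738533 ,  0.17667158]), 'wrist_torque': array([-0.06006624,  0.03707136,  0.01842239]), 'grip_force': 0.0, 'finger_gap': 85.42789185937308}
{'fx': 412.44983972696787, 'fy': 412.44983972696787, 'cx': 312.94794184866674, 'cy': 199.16458506555685, 'k1': 0.00540853533818458, 'world_to_cam': array([[ 8.90073125e-01,  4.55791580e-01, -4.88537038e-03,
        -5.13441977e+02],
       [-3.84337842e-01,  7.56213710e-01,  5.29551931e-01,
         6.42562088e+01],
       [ 2.45059696e-01, -4.69462310e-01,  8.48263453e-01,
        -1.39872936e+03],
       [ 0.00000000e+00,  0.00000000e+00,  0.00000000e+00,
         1.00000000e+00]])}
{'fx': 503.3435244461858, 'fy': 503.3435244461858, 'cx': 321.93101372092383, 'cy': 201.93402257296654, 'k1': -0.009198741870928296, 'world_to_cam': array([[ 2.35591065e-02, -9.99589006e-01,  1.63336618e-02,
         3.12732653e+01],
       [ 9.95798230e-01,  2.49097005e-02,  8.81214660e-02,
        -5.86717154e+02],
       [-8.84921152e-02,  1.41889685e-02,  9.95975812e-01,
        -1.63788418e+03],
       [ 0.00000000e+00,  0.00000000e+00,  0.00000000e+00,
         1.00000000e+00]])}
```

View pics/scene1.png

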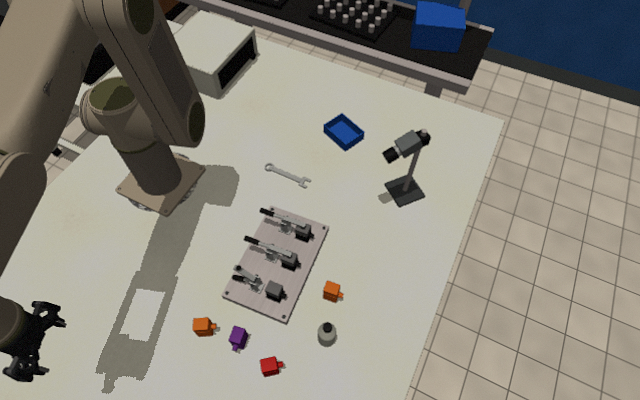

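View pics/top1.png

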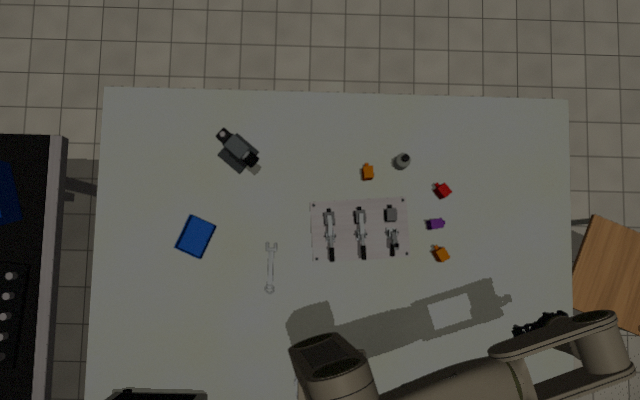

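The scene picture shows the nest with three clamps: two with level arms over the caps (scene 302,232 and 290,260) and one thrown back beside a bare grey cap (scene 275,291; top 391,213). The camera stand is at scene (405,170) and top (238,150).

Possible look-alikes (top pixels): clamped housings (330,213) and (361,213), orange (368,172) and (441,254), purple (436,223), red (443,190). I choose the bare grey cap at (391,213) and check it in a crop.

Run:
```python
from h import *
a=load('scene1')['pixels'][200:330,205:345]; b=load('top1')['pixels'][185:270,300:420]; c=load('scene1')['pixels'][120:215,370:440]; d=load('top1')['pixels'][120:180,205:270]
f=lambda x,w,h:cv2.resize(x,(w,h),interpolation=cv2.INTER_CUBIC)
im=np.vstack([np.hstack([f(a,370,344),f(b,430,344)]),np.hstack([f(c,189,256),f(d,277,256),np.zeros((256,334,3),np.uint8)])])
cv2.imwrite('pics/crop1.png',im[:,:,::-1])
```

```text
(no output)
```

View pics/crop1.png

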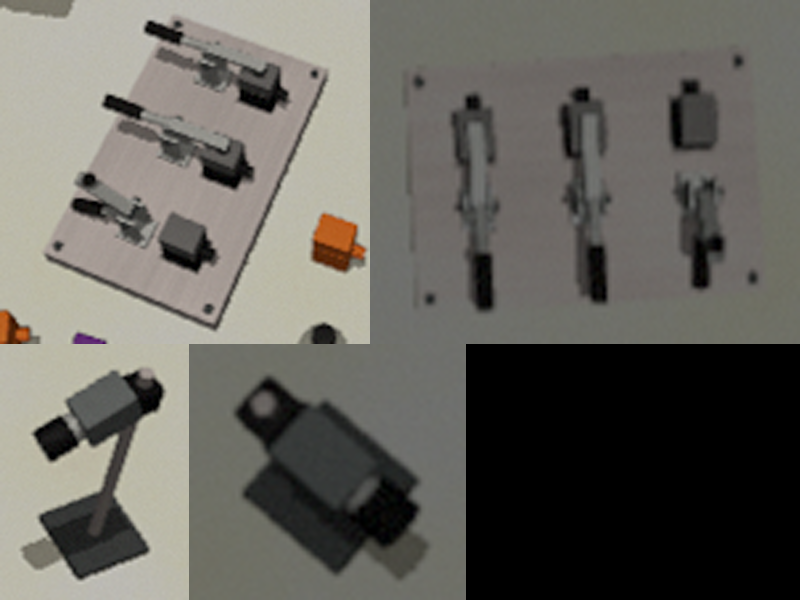

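The crop confirms it: the housing at scene (275,290), top (391,215) has a bare grey cap with its clamp arm thrown back and its port towards +x. The camera's lens barrel points down-right in the top view.

Run:
```python
from h import *
t=load('top1');s=load('scene1')
T=lambda x,y:ray(t,(x-370)/430*120+300-.5+.5,y/344*85+185)
S=lambda x,y:ray(s,x/370*140+205,y/344*130+200)
T2=lambda x,y:ray(t,(x-189)/277*65+205,(y-344)/256*60+120)
S2=lambda x,y:ray(s,x/189*70+370,(y-344)/256*95+120)
H=[]
for n,a,b in [('h+x+y',(418,82),(177,22)),('h+x-y',(738,61),(315,73)),('h-x-y',(752,277),(208,308)),('h-x+y',(430,298),(57,245))]:
    p=meet(T(*a),S(*b)); print(n,p)
print('which corner is which: proj z26 of top holes')
for a in [(418,82),(738,61),(752,277),(430,298)]:
    o,d=T(*a); q=o+d*(26-o[2])/d[2]; print(q.round(1),proj(s,q).round(1))
for b in [(177,22),(315,73),(208,308),(57,245)]:
    o,d=S(*b); q=o+d*(26-o[2])/d[2]; print('S',q.round(1))
print('cap',meet(T(697,122),S(184,237)))
print('base', [ (lambda o,d:(o+d*(12-o[2])/d[2]).round(1))(*S2(*b)) for b in [(40,517),(107,490),(148,548),(80,577)]])
print('barrel front guess',meet(T2(400,530),S2(50,440)))
print('posttop',meet(T2(262,403),S2(147,377)))
```

```text
h+x+y (array([511.84860727,  26.62462118, 201.40770533]), [np.float64(66.4831481540329), np.float64(66.48314815403283)])
h+x-y (array([ 611.43484988, -132.32861268,  403.16294955]), [np.float64(54.513309173384165), np.float64(54.51330917338444)])
h-x-y (array([ 497.07701035, -224.73878194, -107.48604384]), [np.float64(83.4737303854841), np.float64(83.4737303854843)])
h-x+y (array([ 324.81776119,  -42.26998943, -433.39828337]), [np.float64(116.12824284405065), np.float64(116.12824284405062)])
which corner is which: proj z26 of top holes
[574.   73.4  26. ] [[323.  227.4]]
[ 598.6 -222.    26. ] [[282.9 316.4]]
[ 422.9 -236.6   26. ] [[225.9 292.7]]
[399.2  58.1  26. ] [[271.3 209.1]]
S [399.5  61.5  26. ]
S [577.7  74.7  26. ]
S [ 600.5 -220.9   26. ]
S [ 424.3 -235.5   26. ]
cap (array([ 547.38387719, -177.5469303 ,   61.60937345]), [np.float64(2.589844623317692), np.float64(2.5898446233175867)])
base [array([681.9, 319. ,  12. ]), array([741.3, 394.9,  12. ]), array([815.1, 335.8,  12. ]), array([756.6, 260.1,  12. ])]
barrel front guess (array([678.6787034 , 248.61187462, 242.82482639]), [np.float64(6.551733070455741), np.float64(6.551733070455734)])
posttop (array([748.1268666 , 334.13716778, 289.2932598 ]), [np.float64(1.0931593155461121), np.float64(1.0931593155462718)])
```

```bash
python3 -m jog '[[0,0,0,41,-21,-4,-1],[0,0,0,41,-21,-4,-1],[0,0,0,41,-21,-4,-1],[0,0,0,41,-21,-4,-1],[0,0,0,41,-21,-4,-1]]' 60; python3 -m jog '[[0,0,0,41,-21,-4,-1],[0,0,0,41,-21,-4,-1],[0,0,0,41,-21,-4,-1],[0,0,0,41,-21,-4,-1],[0,0,0,10,-7,0,-1]]' | tail -3; python3 -m jog '[[0,0,6.4,0,0,0,-1],[0,0,6.4,0,0,0,-1],[0,0,6.4,0,0,0,-1],[0,0,0,0,0,0,-1],[0,0,0,0,0,0,-1]]'
python3 - <<'E'
from h import *
print(r.sense()['tool_pos'],r.sense()['tcp_rot'],r.sense()['time'])
st=r.sense();s=shot('wrist','w1');s['st']=st;np.save('pics/w1.npy',s,allow_pickle=True);print({k:v for k,v in s.items() if k!='pixels'})
E
```

```text
time: 0.6
tool_pos: [387.4, -369.1, 251.0]
tcp_rot: [-180.0, 0.0, 23.7]
ft_force: [0.8, -0.3, 0.8]
finger_gap: 85.7
grip_force: 0.0
ft_force: [-0.4, -1.0, -0.7]
finger_gap: 85.4
grip_force: 0.0
time: 1.6
tool_pos: [509.1, -217.8, 266.9]
tcp_rot: [-180.0, 0.0, 4.7]
ft_force: [-0.2, -0.4, 0.0]
finger_gap: 85.7
grip_force: 0.0
[ 509.0934978  -217.82566121  266.90587798] [-1.79986435e+02  3.64688599e-02  4.67292486e+00] 1.6
{'fx': 298.69881276312816, 'fy': 298.69881276312816, 'cx': 322.4981939159421, 'cy': 195.48412092402458, 'k1': -0.0571857877659649, 'hand_eye': array([[-8.87978849e-04,  9.53540108e-01,  3.01264790e-01,
         7.80518761e+01],
       [ 9.99998558e-01,  1.28279995e-03, -1.11272092e-03,
         1.39280750e-01],
       [-1.44748649e-03,  3.01263368e-01, -9.53539872e-01,
        -1.42672136e+02],
       [ 0.00000000e+00,  0.00000000e+00,  0.00000000e+00,
         1.00000000e+00]]), 'st': {'time': 1.6, 'joint_pos': array([-2.84642405e+01, -3.78024273e-01,  8.97454105e+01, -8.57726925e-03,
        9.06705668e+01,  5.68627414e+01]), 'qd': array([ 0.13747523, -0.05655666, -0.13684645,  0.00502265, -0.01885679,
       -0.13947279]), 'joint_efforts': array([ 8.64202087e-02, -5.01082778e+01, -5.04513752e+01,  5.20347567e-04,
        6.49167181e-03,  3.39501947e-01]), 'tool_pos': array([ 509.0934978 , -217.82566121,  266.90587798]), 'tcp_rot': array([-1.79986435e+02,  3.64688599e-02,  4.67292486e+00]), 'ft_force': array([-0.16074484, -0.37897866,  0.01860695]), 'wrist_torque': array([ 0.00852544,  0.00494206, -0.05516975]), 'grip_force': 0.0, 'finger_gap': 85.72504318437886}}
```

View pics/w1.png

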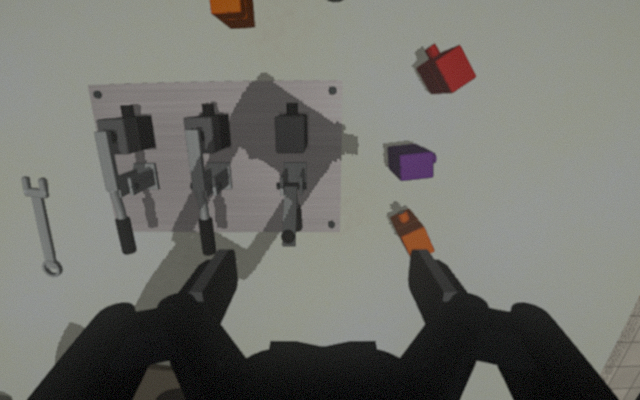

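The wrist view shows the freed housing's grey cap at about (291,133), port up at (292,108), its clamp thrown back below (290,200), and purple/orange/red look-alikes to the right, away from the finger paths.

```bash
cat >> h.py <<'E'
def wT(s): return tool(s['st'])@np.array(s['hand_eye'])
def wshot(f):
    st=r.sense();s=shot('wrist',f);s['st']=st;np.save('pics/'+f+'.npy',s,allow_pickle=True);return s
def cap(s,u,v,wd=45):
    p=s['pixels'].astype(int);x0,y0=int(u-wd),int(v-wd);q=p[y0:y0+2*wd,x0:x0+2*wd]
    c=p[int(v)-3:int(v)+4,int(u)-3:int(u)+4].reshape(-1,3).mean(0)
    m=(np.abs(q-c).max(2)<14).astype(np.uint8); m=cv2.morphologyEx(m,cv2.MORPH_OPEN,np.ones((5,5),np.uint8))
    n,l,st,ce=cv2.connectedComponentsWithStats(m); k=l[wd,wd]
    cs,_=cv2.findContours((l==k).astype(np.uint8),0,2); b=cv2.minAreaRect(max(cs,key=cv2.contourArea))
    return c,cv2.boxPoints(b)+[x0,y0],np.array(b[0])+[x0,y0],st[k]
E
python3 - <<'E'
from h import *
s=load('w1');c,b,m,st=cap(s,292,133);T=wT(s)
print(c,b.round(1),m,st)
for z in(75,81): print([onz(s,*q,z,T).round(1)[:2] for q in b],onz(s,*m,z,T).round(1))
for q in [(97,95),(332,91),(331.5,224.5)]: print('hole',onz(s,*q,26,T).round(1))
t=load('top1'); print('2view',meet(ray(s,*m,T),ray(t,391.3,215.1)))
E
```

```text
[53.         52.6122449  51.91836735] [[275. 114.]
 [304. 114.]
 [304. 152.]
 [275. 152.]] [289.5 133. ] [  28   26   30   39 1073]
[array([ 569.9, -161.6]), array([ 572.3, -193.1]), array([ 530.9, -195.7]), array([ 528.3, -163.1])] [ 550.7 -178.4   75. ]
[array([ 570.2, -162.5]), array([ 572.6, -193.4]), array([ 531.9, -196. ]), array([ 529.4, -164. ])] [ 551.4 -179.    81. ]
hole [576.   73.2  26. ]
hole [ 600.2 -222.7   26. ]
hole [ 424.8 -237.8   26. ]
2view (array([ 547.33124646, -178.18002333,   60.49716454]), [np.float64(2.1781100966990223), np.float64(2.178110096699083)])
```

```bash
python3 -m jog '[[0,0,0,22,-18,30,-1],[0,0,0,22,-18,30,-1],[0,0,0,0,0,0,-1],[0,0,0,0,0,0,-1]]'
python3 - <<'E'
from h import *
s=wshot('w2');a=load('w1');T=wT(s);Ta=wT(a)
g=proj(s,[551,-179,81],T)[0];print(g)
c,b,m,st=cap(s,*g,70);print(c,b.round(1),m,st)
_,ba,ma,_=cap(a,292,133)
print('height',meet(ray(s,*m,T),ray(a,*ma,Ta)))
print([onz(s,*q,81,T).round(1)[:2] for q in b],onz(s,*m,81,T).round(1))
E
```

```text
time: 2.05
tool_pos: [549.9, -177.8, 206.3]
tcp_rot: [-180.0, 0.1, 4.7]
ft_force: [0.5, -0.9, 0.8]
finger_gap: 85.8
grip_force: 0.0
[323.46677259 187.43605767]
[57.04081633 56.40816327 55.71428571] [[306. 167.]
 [340. 167.]
 [340. 209.]
 [306. 209.]] [323. 188.] [  53   50   35   43 1359]
height (array([ 551.37894537, -178.88505183,   83.4443401 ]), [np.float64(0.41655171539010444), np.float64(0.4165517153902224)])
[array([ 569.1, -161.5]), array([ 571.6, -192.5]), array([ 530.9, -196.5]), array([ 528.3, -164.1])] [ 550.4 -178.6   81. ]
```

View pics/w2.png

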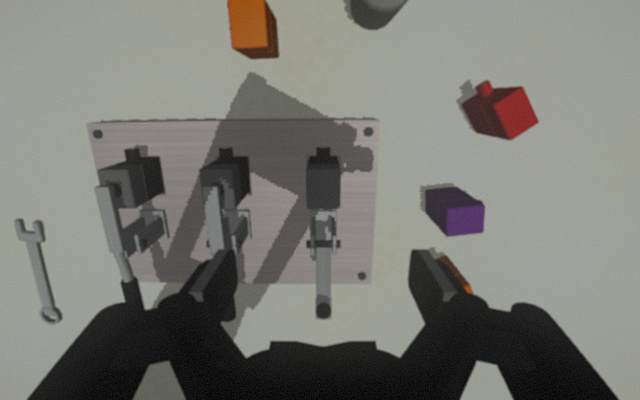

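```bash
python3 -m jog '[[0,0,0,6,1,40,-1],[0,0,0,0,0,40,-1],[0,0,0,0,0,35,-1],[0,0,0,0,0,25,-1],[0,0,0,0,0,20,-1]]'; python3 -m jog '[[0,0,0,0,0,0,0.2],[0,0,0,0,0,0,0.5],[0,0,0,0,0,0,1],[0,0,0,0,0,0,1],[0,0,0,0,0,0,1]]' 60
```

```text
time: 2.6
tool_pos: [556.4, -179.9, 47.2]
tcp_rot: [180.0, -0.0, 4.5]
ft_force: [1.4, -1.3, -0.4]
finger_gap: 85.5
grip_force: 0.0
time: 3.1
tool_pos: [558.2, -179.4, 49.8]
tcp_rot: [179.9, -0.2, 4.5]
ft_force: [0.2, -0.4, 6.1]
finger_gap: 31.4
grip_force: 59.1
```

```bash
python3 -m jog '[[0,0,0,0,0,-10,1],[0,0,0,0,0,-20,1],[0,0,0,0,0,-25,1],[0,0,0,0,0,-30,1],[0,0,0,0,0,-35,1]]'; python3 -m jog '[[0,0,0,0,0,-40,1],[0,0,0,0,0,-40,1],[0,0,0,0,0,-20,1],[0,0,0,0,0,0,1]]'
python3 - <<'E'
from h import *
s=r.snapshot('scene')
im=s['pixels'][60:310,200:440]; cv2.imwrite('pics/l1.png',cv2.resize(im,None,fx=2,fy=2)[:,:,::-1])
s=wshot('w3')
E
```

```text
time: 3.6
tool_pos: [555.9, -178.4, 168.4]
tcp_rot: [-180.0, 0.1, 4.5]
ft_force: [1.0, -0.5, -0.9]
finger_gap: 31.2
grip_force: 59.9
time: 4.0
tool_pos: [558.4, -179.4, 273.2]
tcp_rot: [179.8, -0.4, 4.5]
ft_force: [0.0, -0.1, -0.6]
finger_gap: 31.5
grip_force: 59.9
```

View pics/w3.png

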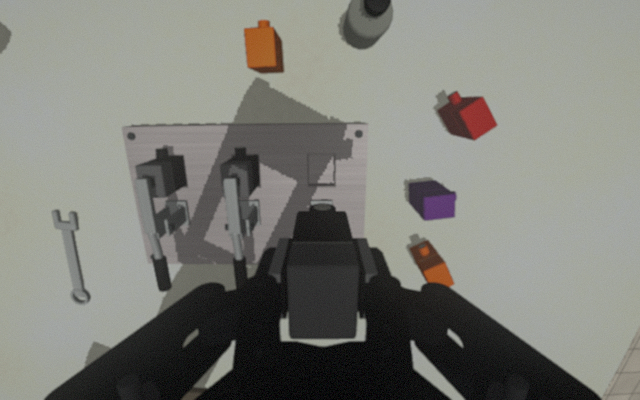

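Run:
```python
from h import *
s=load('w3');T=np.array(s['hand_eye'])
for ox in(-8,-6,-4):
  for oz in(36,38,40):
    P=[[ox+20,-16,oz-70],[ox+20,16,oz-70],[ox-20,-16,oz-70],[ox+34,0,oz-34],[ox+34,-7,oz-34],[ox+34,0,oz-41]]
    print(ox,oz,proj(s,P,T).round(1).tolist())
cv2.imwrite('pics/w3c.png',cv2.convertScaleAbs(cv2.resize(s['pixels'][190:350,270:375],(525,800)),alpha=2.2)[:600,:,::-1])
```

```text
-8 36 [[283.4, 268.4], [360.4, 268.3], [287.3, 343.9], [321.9, 207.2], [308.3, 207.3], [321.9, 212.1]]
-8 38 [[284.0, 265.8], [359.9, 265.7], [287.8, 340.7], [321.9, 205.9], [308.5, 206.0], [321.9, 210.6]]
-8 40 [[284.5, 263.4], [359.3, 263.3], [288.3, 337.5], [321.9, 204.7], [308.6, 204.7], [321.9, 209.3]]
-6 36 [[283.2, 264.1], [360.6, 264.0], [287.2, 340.5], [321.9, 203.6], [308.2, 203.6], [321.9, 208.2]]
-6 38 [[283.8, 261.7], [360.1, 261.6], [287.6, 337.3], [321.9, 202.3], [308.4, 202.3], [321.9, 206.9]]
-6 40 [[284.3, 259.3], [359.5, 259.2], [288.1, 334.2], [321.9, 201.1], [308.6, 201.1], [321.9, 205.5]]
-4 36 [[283.0, 259.9], [360.8, 259.7], [287.0, 337.1], [321.9, 199.9], [308.2, 199.9], [321.9, 204.4]]
-4 38 [[283.6, 257.4], [360.3, 257.3], [287.4, 333.9], [321.9, 198.6], [308.4, 198.7], [321.9, 203.1]]
-4 40 [[284.1, 255.1], [359.7, 255.0], [287.9, 330.8], [321.9, 197.5], [308.5, 197.5], [321.9, 201.8]]
```

View pics/w3c.png

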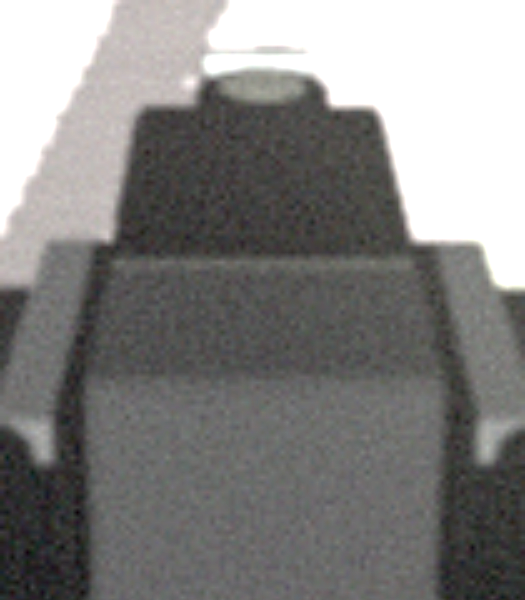

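The crop shows the housing held square: pale port mouth at wrist pixel (322.6,207.4), top front edge at row 266. The port is at about (26.5, 0, 4) mm in the tool frame. Next I look at the inspection camera from the wrist.

```bash
python3 -m jog '[[0,0,0,8,-35,-10,1],[0,0,0,8,-40,-10,1],[0,0,0,8,-40,-10,1],[0,0,0,8,-40,-10,1],[0,0,0,8,-40,-10,1]]'|sed -n 2,3p; python3 -m jog '[[0,0,0,8,-40,-5,1],[0,0,0,8,-40,-5,1],[0,0,0,8,-40,0,1],[0,0,0,4,-10,0,1],[0,0,-7.8,0,0,0,1]]'|sed -n 2,3p; python3 -m jog '[[0,0,-7.8,0,0,0,1],[0,0,-7.8,0,0,0,1],[0,0,-7.8,0,0,0,1],[0,0,-7.8,0,0,0,1],[0,0,-7.8,0,0,0,1]]'; python3 -m jog '[[0,0,0,0,0,0,1],[0,0,0,0,0,0,1]]'
python3 - <<'E'
from h import *
s=wshot('w4');print(r.sense()['joint_pos'],proj(s,[[679,249,235]],wT(s)))
E
```

```text
tool_pos: [580.1, 20.4, 315.1]
tcp_rot: [-180.0, 0.2, 4.5]
tool_pos: [597.9, 152.6, 324.5]
tcp_rot: [-180.0, 0.2, 12.5]
time: 5.6
tool_pos: [598.1, 149.9, 324.9]
tcp_rot: [-179.9, 0.2, 51.6]
ft_force: [0.2, -0.1, -1.0]
finger_gap: 31.3
grip_force: 60.1
time: 5.8
tool_pos: [598.4, 150.2, 325.8]
tcp_rot: [-179.9, 0.1, 51.1]
ft_force: [0.4, 0.4, -0.0]
finger_gap: 31.4
grip_force: 60.0
[ 9.33787800e+00  9.17474003e+00  7.36020837e+01 -7.22648350e-03
  9.73262390e+01  4.82651357e+01] [[321.95172933  28.20249083]]
```

View pics/w4.png

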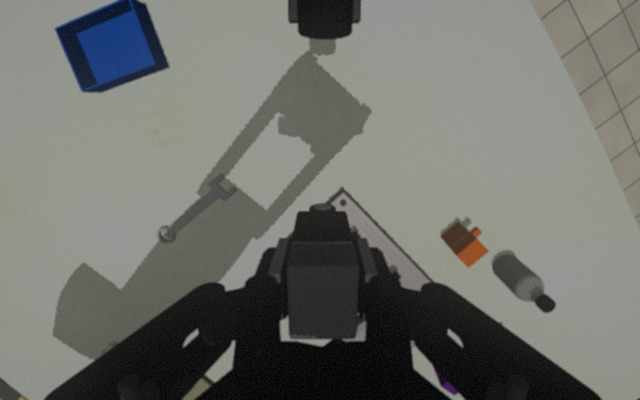

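The lens barrel shows at the top, front edge about (326,36); its sides are vertical, so the yaw is near 51°. I move forward and up for a second, fuller view.

```bash
python3 -m jog '[[0,0,0,0,0,-30,1],[0,0,0,20,0,-30,1],[0,0,0,30,0,0,1],[0,0,0,0,0,0,1],[0,0,0,0,0,0,1]]'
python3 - <<'E'
from h import *
s=wshot('w5');a=load('w4')['pixels'][0:60,270:380];b=s['pixels'][0:150,250:400]
f=lambda x,k:cv2.convertScaleAbs(cv2.resize(x,None,fx=k,fy=k,interpolation=cv2.INTER_CUBIC),alpha=2)
A=f(a,3);B=f(b,3);im=np.zeros((450,780,3),np.uint8);im[:180,:330]=A;im[:,330:]=B
cv2.imwrite('pics/c5.png',im[:,:,::-1])
E
```

```text
time: 6.35
tool_pos: [630.0, 189.9, 386.0]
tcp_rot: [-179.9, 0.1, 51.2]
ft_force: [-1.0, -0.1, -1.2]
finger_gap: 31.3
grip_force: 60.0
```

View pics/c5.png

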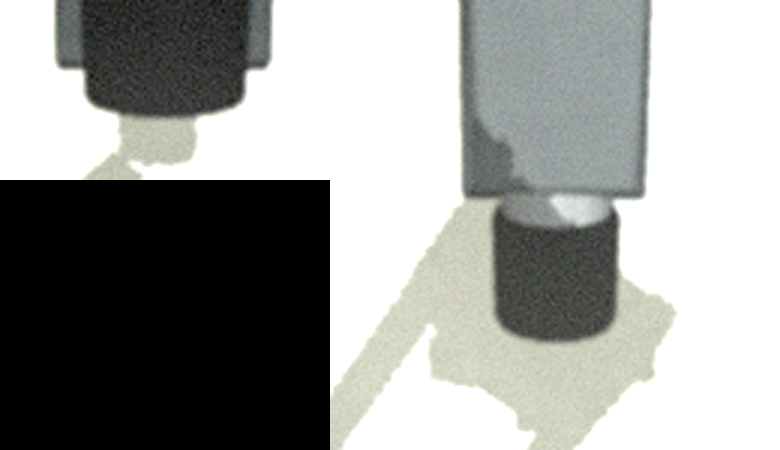

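Run:
```python
from h import *
a=load('w4');b=load('w5');Ta=wT(a);Tb=wT(b);t=load('top1');s=load('scene1')
print('centre',meet(ray(a,325,31.7,Ta),ray(b,325,105,Tb)))
print('tip',meet(ray(a,325,39,Ta),ray(b,325,113.7,Tb)))
th=np.radians(51.2);c,n=np.cos(.4),np.sin(.4)
X=np.array([c*np.cos(th),c*np.sin(th),n]);Z=np.array([-n*np.cos(th),-n*np.sin(th),c])
Lc=[onz(q,325,v,235,T) for q,v,T in((a,31.7,Ta),(b,105,Tb))]
Lt=[onz(q,325,v,235+19*c,T)-19*Z for q,v,T in((a,39,Ta),(b,113.7,Tb))]
print(np.round(Lc,1),np.round(Lt,1))
L=np.mean(Lc+Lt,axis=0);F=L-90*X;print('L',L,'F',F)
Rm=np.c_[X,-np.cross(Z,X),-Z];TC=F-Rm@[26.5,0,4]
print('TCP',TC,R.from_matrix(Rm).as_euler('xyz',degrees=True))
st=r.sense();T=tool(st);print('R0',st['tool_pos'],st['tcp_rot'],'rotvec(tool)',R.from_matrix(T[:3,:3].T@Rm).as_rotvec(degrees=True),'d in tool now',T[:3,:3].T@(TC-T[:3,3]),'d in final axes',Rm.T@(TC-T[:3,3]))
for q,nm in((s,'scene'),(t,'top')):print(nm,proj(q,[L,L+104*X,L+60*X]).round(1).tolist())
```

```text
centre (array([678.97433121, 245.55482879, 237.00681494]), [np.float64(0.00312958108747529), np.float64(0.0031295810872835235)])
tip (array([674.26804177, 239.87411298, 251.33868971]), [np.float64(0.0120168286569275), np.float64(0.01201682865706347)])
[[679.2 245.9 235. ]
 [679.  245.5 235. ]] [[678.8 245.5 235. ]
 [678.9 245.7 235. ]]
L [678.97571263 245.6376437  235.        ] F [627.03308299 181.03404164 199.95234919]
TCP [610.7628202  160.79791593 193.3170071 ] [180.         -22.91831181  51.2       ]
R0 [629.78611352 189.42670982 386.21686754] [-1.79945854e+02  9.52745670e-02  5.12263436e+01] rotvec(tool) [-5.86631279e-02  2.30135967e+01  1.51231239e-02] d in tool now [-33.91219026   3.27994354 192.95350479] d in final axes [-106.64811153    3.11333666  164.34213437]
scene [[385.4, 158.4], [418.1, 137.9], [404.2, 146.6]]
top [[254.9, 161.9], [227.6, 137.8], [239.3, 148.2]]
```

```bash
python3 -m jog '[[0,0,0,-35,0,20,1],[0,0,0,-35,1,40,1],[0,0,0,-20,2,40,1],[0,7.67,0,0,0,30,1],[0,7.67,0,0,0,0,1]]'|sed -n 2,3p; python3 -m jog '[[0,7.67,0,0,0,0,1],[0,0,0,0,0,0,1],[0,0,0,0,0,0,1]]'
cat > rem.py <<'E'
from h import *
st=r.sense();T=tool(st)
Rm=R.from_euler('xyz',[180,-22.918,51.2],degrees=True).as_matrix();TC=np.array([610.8,160.8,193.3])
print(st['joint_pos'].round(1),R.from_matrix(T[:3,:3].T@Rm).as_rotvec(degrees=True).round(2),(T[:3,:3].T@(TC-T[:3,3])).round(1))
E
python3 rem.py
```

```text
tool_pos: [574.2, 118.8, 253.4]
tcp_rot: [-179.6, -15.3, 51.1]
time: 7.2
tool_pos: [576.6, 117.7, 259.7]
tcp_rot: [-180.0, -22.9, 51.1]
ft_force: [0.3, 0.4, -0.3]
finger_gap: 31.3
grip_force: 60.0
[ -5.2 -10.2 102.7  19.5  75.2  30.7] [ 0.02  0.06 -0.07] [24.9 -0.4 82.5]
```

```bash
python3 -m jog '[[0,0,0,0,0,30,1],[0,0,0,0,0,30,1],[0,0,0,5,0,22,1],[0,0,0,10,0,0,1],[0,0,0,5,0,0,1]]'|sed -n 2,4p; python3 -m jog '[[0,0,0,0,0,0,1],[0,0,0,0,0,0,1],[0,0,0,0,0,0,1]]'|sed -n 2,4p; python3 rem.py
python3 - <<'E'
from h import *
s=wshot('w6');t=shot('top','t6');q=shot('scene','s6')
F=[627,181,200];print(proj(s,F,wT(s)),proj(t,F),proj(q,F))
b=q['pixels'][110:210,340:460];a=s['pixels'][0:300,220:420]
im=np.hstack([cv2.convertScaleAbs(cv2.resize(a,(333,500)),alpha=2),cv2.resize(b,(460,500))]);cv2.imwrite('pics/c6.png',im[:,:,::-1])
E
```

```text
tool_pos: [610.2, 160.0, 193.7]
tcp_rot: [179.9, -23.0, 51.4]
ft_force: [-0.5, 1.4, 0.0]
tool_pos: [609.4, 158.3, 193.3]
tcp_rot: [179.9, -23.0, 51.3]
ft_force: [0.9, 0.4, -1.2]
[ -0.4  -2.3 102.4  19.6  66.3  32.5] [ 0.03 -0.13  0.12] [ 2.6 -0.4  1.1]
[[319.77554816 198.76705255]] [[277.52157466 181.76251904]] [[357.79197547 175.68188439]]
```

View pics/c6.png

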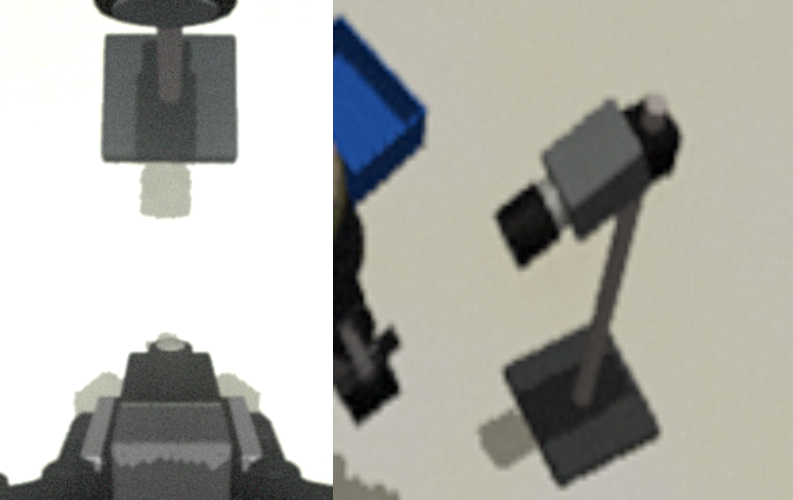

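The wrist view has the port mouth at (322,207) and the focus projected at (320,199); the scene view has the tip at about (356,177) and the focus at (358,176). The housing is square with the lens but needs about 4 mm more along the line of sight.

```bash
python3 -m jog '[[0,0,0,4,-1,0,1],[0,0,0,0,0,0,1],[0,0,0,0,0,0,1],[0,0,0,0,0,0,1],[0,0,0,0,0,0,1]]'; python3 rem.py
python3 - <<'E'
from h import *
s=wshot('w7');F=[627,181,200]
p=proj(s,F,wT(s))[0];print(p)
q=s['pixels'][195:225,300:345].astype(int).sum(2);q[:,:]=q
m=(q>q[20:,:].min()+0)
print(q[0:20,22]); print(abs(r.sense()['qd']).max())
E
```

```text
time: 8.65
tool_pos: [610.4, 162.1, 193.5]
tcp_rot: [-180.0, -23.0, 51.3]
ft_force: [-0.4, 0.2, -0.4]
finger_gap: 31.1
grip_force: 60.0
[ -0.   -2.  102.1  19.5  66.3  32.9] [-0.05 -0.09  0.1 ] [-0.8  1.1 -0.1]
[322.80080034 205.68581697]
[415 419 415 393 316 282 290 257 223 217 243 240 244 239 249 196 129 110
 116 126]
0.11237030236531216
```

```bash
python3 -c "
from bench import r
print(r.hand_in())"
```

```text
the job is handed in; nothing more can be done
None
```

The housing freed by the open clamp (housing 1) is lifted out and held still in front of the inspection camera, with its port mouth about 1 mm from the focus point by my measurement; I handed the job in at about 9 s, and no verdict came back.

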